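# Set out the reagent bottles by size

### The job

Set out the four white reagent bottles on the tray in order of size, one standing centred on each round mark: the smallest at the end next to the pipette-tip box, rising to the largest at the end next to the green carton. Keep the bottles upright and set them down gently, and leave the tip box, the carton and the glass beaker where they are.

Things in the scene. Friction and masses are not known exactly. Their poses are not given: they have to be found in the camera images.
- bottle_a: the smallest of four white plastic reagent bottles with blue screw caps, all of one shape: 34 mm in diameter and 66 mm tall; straight round body up to 50 mm, then a shoulder and a cap 24 mm in diameter from 54 mm to the top. Stands on the bench; loose, closed, under 0.35 kg. Origin: centre of its underside, z up its axis.
- bottle_b: the second smallest of four white plastic reagent bottles with blue screw caps, all of one shape: 42 mm in diameter and 88 mm tall; straight round body up to 67 mm, then a shoulder and a cap 30 mm in diameter from 72 mm to the top. Stands on the bench; loose, closed, under 0.35 kg. Origin: centre of its underside, z up its axis.
- bottle_c: the second largest of four white plastic reagent bottles with blue screw caps, all of one shape: 50 mm in diameter and 110 mm tall; straight round body up to 84 mm, then a shoulder and a cap 36 mm in diameter from 90 mm to the top. Stands on the bench; loose, closed, under 0.35 kg. Origin: centre of its underside, z up its axis.
- bottle_d: the largest of four white plastic reagent bottles with blue screw caps, all of one shape: 60 mm in diameter and 132 mm tall; straight round body up to 100 mm, then a shoulder and a cap 43 mm in diameter from 108 mm to the top. Stands on the bench; loose, closed, under 0.35 kg. Origin: centre of its underside, z up its axis.
- tray: flat aluminium tray fixed to the bench, 100 x 360 mm and 10 mm thick, without rim, with four round marks (black rings 72 mm in diameter with a dot in the middle) in a row along its length. Origin: centre of its underside; x across its width, y along its length, z up. The marks' centres lie on its upper face (z = 10 mm) at x = 0 and y = -127.5, -42.5, +42.5 and +127.5 mm.
- tip_box: blue box of pipette tips, 122 x 82 mm and 48 mm tall, with rows of small yellow tip ends 7 mm high on its top; stands loose on the bench just past one end of the tray (either end; its origin then lies about 260 mm from the tray's centre, along the tray's y or -y). Origin: centre of its underside.
- carton: plain green carton with a dark slot in its top, 125 x 85 mm and 60 mm tall; stands loose on the bench just past the other end of the tray. Origin: centre of its underside.
- beaker: empty glass beaker, rim 52 mm in diameter, 70 mm tall, loose, standing among the bottles. Origin: centre of its underside.

How it is judged:
By the outcome, as a careful person would: the job done as asked, in the order asked, and still so for the second after the job is handed in, with the robot touching nothing.
It also fails if it takes over 112 s, if anything falls off the work surface, if the arm or the gripper's body presses on something with over 40 N, if the wrist force passes 120 N, or if a joint passes its speed limit or range.

### The arm

A 6-joint arm with a two-finger parallel gripper is mounted at the origin on the work surface. World frame = base frame: x ahead of the robot, y to its left, z up, the work surface at z = 0. Lengths are in mm, angles in degrees, forces in N, time in s.
With the tool pointing down it reaches from about 300 to 850 mm from the base axis. Payload 4.2 kg.
Tool frame: the origin (TCP) lies at the very end of the fingers, on their centre line; the grasp point (between the pads) lies 19 mm behind it (env.grasp_offset is the distance from the TCP to the grasp point, in mm); z points along the fingers, y is the line along which they close (so a half turn about z gives the same grasp; the last joint's range is limited). The gripper opens to 91 mm and grips with 3 to 60 N. Pads are 32 mm wide; open, the fingers measure 118 mm over their backs; the gripper's body (76 mm by 178 mm) begins 60 mm behind the grasp point.
Start: joints at [-67.609, 18.312, 89.639, -0, 72.044, -1.146], TCP at [229.627, -527.176, 213.976] pointing down, gripper open.
Joint ranges: [-177.97, 177.97], [-48.28, 115.42], [12.27, 149.76], [-77.06, 257.06], [2.81, 150.46], [-146.56, 146.56]. Speed limits (degrees/s): [147.25, 147.25, 180, 180, 180, 180].

### API

Orientations are given as [roll, pitch, yaw] about the fixed x, y, z axes, in that order (R = Rz(yaw) Ry(pitch) Rx(roll)).
In Python, from workcell import env gives the robot as it stands. The module is installed in compiled form; this text tells all that it offers.
- The arm moves only by the tool send_rows, never from a script. Its argument "motion" is a list of rows, each an object of numbers: "tx", "ty", "tz": the shift along the tool's x, y, z in units of 500 mm (1.0 is 500 mm); "rx", "ry", "rz": the turn, a rotation vector about the tool's x, y, z in units of 30 degrees (1.0 is 30 degrees); "gripper": the closure, from -1 (fully open) to 1 (shut). In form: [{"tx": .., "ty": .., "tz": .., "rx": .., "ry": .., "rz": .., "gripper": ..}, ...]. A call has 1 to 12 rows; each row shifts and turns the commanded pose from where the row before left it, along the tool's axes as they then stand; what a row does not reach is not made up. A row lasts 1/8 s, in which the tool goes at most 62.5 mm and 10.7 degrees, less where a joint would pass 70% of its speed; a pose out of reach is approached as far as the arm can. A call with a number of a shift or a turn outside -1 to 1 is refused whole. A call with a gripper value outside its range is refused whole. The fingers move at their own pace and stop on an object; "grip_force" is the grip in N (left out, the last holds). Time passes only in rows, so rows that do not move let the fingers close. It gives the time, the measured TCP pose, the force, the opening and the grip force at its end, in the units of the state.
- env.state(): the state, without advancing time (a new reading comes with each control period).
- env.grab_frame(name): name is "side" or "top" or "wrist"; returns a dict with "frame" (420x560x3 uint8, red, green, blue), "vertical_fov" (degrees; the focal length in pixels is half the picture's height over the tangent of half this angle, whatever the lens; pixels are square), "cx", "cy" (the principal point, pixels), "rvec" (rotation vector, rad) and "tvec" (3), from world to camera coordinates, as OpenCV has them; the wrist camera has in their place "T_tool_cam" (4x4, takes a point from camera to tool coordinates, whose origin is the TCP and whose axes are the flange's). Camera axes: x right, y down, z forward; pixel columns grow to the right and rows downward; lengths in mm; the calibration is good to about 2 mm. A picture is of the moment at which its call begins: read the wrist's pose just before it. There is no depth.
- env.job_done(): hands the job in; it is judged then, once.
The state is a dict: "time_s": time; "qpos": joint angles; "qvel": joint speeds; "effort": joint torques, N m; "ee_pos": TCP position; "ee_rot": TCP orientation; "force": force on the tool from outside, world axes, zero at the start; "torque": the same for the moment, N m; "gripper_width": finger opening in mm; "gripper_force": force on a finger pad.
Only numpy, scipy, OpenCV 4.12 (cv2) and the standard library are available. Lean on these libraries where they do the work, as an engineer would, in place of code of your own. Each camera call takes 0.05 s, during which the arm holds its last target. There are 200 camera calls.

## Working session

There is one attempt and no reset: what is moved stays moved. The work goes in short steps, Python scripts to look and compute and a tool call to move; the robot and the scene stay as the last step left them, time stands still between calls to the robot, and variables do not carry over. Pictures are saved under pics/ and viewed, at most 14 in all, crops included, and the job is handed in when it is done.

Besides the shell and the picture viewer there is one more tool, called after "Call:" by a JSON object that holds its "method" and its "body", one argument or row to a line. send_rows: Moves the arm, as the interface text tells. Shifts and turns lie within -1 to 1; 1 stands for 500 mm of shift or 30 degrees of turn. Its arguments: {"type":"object","properties":{"motion":{"type":"array"},"grip_force":{"type":"number"}},"required":["motion"]}

```bash
mkdir -p pics; ls
cat > h.py <<'E'
import numpy as np, cv2
from workcell import env
from scipy.spatial.transform import Rotation as R
def grab(n,fn=None):
    s=env.state(); d=env.grab_frame(n); d['s']=s
    if fn: cv2.imwrite('pics/'+fn,d['frame'][:,:,::-1])
    return d
def cam(d):
    f=210/np.tan(np.radians(d['vertical_fov']/2))
    if 'rvec' in d:
        M=R.from_rotvec(np.ravel(d['rvec'])).as_matrix(); return f,M.T,-M.T@np.ravel(d['tvec'])
    T=d['T_tool_cam']; A=R.from_euler('xyz',d['s']['ee_rot'],degrees=True).as_matrix()
    return f,A@T[:3,:3],np.array(d['s']['ee_pos'])+A@T[:3,3]
def ray(d,u,v,z):
    f,M,c=cam(d); r=M@np.array([(u-d['cx'])/f,(v-d['cy'])/f,1]); return c+r*(z-c[2])/r[2]
def proj(d,p):
    f,M,c=cam(d); q=M.T@(np.array(p)-c); return d['cx']+f*q[0]/q[2],d['cy']+f*q[1]/q[2]
E
python3 - <<'E'
from h import *
import pickle
for n in('top','side'):
    d=grab(n,n+'0.png'); pickle.dump(d,open(n+'0.pkl','wb'))
    print(n,d['vertical_fov'],cam(d), {k for k in d})
print(env.state())
E
```

```text
pics
top 56.86371389240384 (np.float64(387.87125890637196), array([[-0.00679264, -0.98994773,  0.14127052],
       [-0.99953659,  0.00252951, -0.0303348 ],
       [ 0.02967252, -0.1414111 , -0.98950616]]), array([ 375.95808942,   19.31344358, 1015.66605823])) {'vertical_fov', 's', 'cy', 'frame', 'rvec', 'tvec', 'cx'}
side 53.17348963250137 (np.float64(419.6027441015695), array([[-0.94828874, -0.18019292,  0.26130245],
       [-0.31665427,  0.59379948, -0.73968389],
       [-0.02187546, -0.78417644, -0.62015222]]), array([300.95327023, 675.75268696, 590.65751375])) {'vertical_fov', 's', 'cy', 'frame', 'rvec', 'tvec', 'cx'}
{'time_s': 0.1, 'qpos': array([-6.76076137e+01,  1.83466774e+01,  8.96999651e+01, -6.21319300e-04,
        7.20425822e+01, -1.14503492e+00]), 'qvel': array([ 0.04510018, -0.09410382, -0.09000955, -0.06781416, -0.09336832,
       -0.03458058]), 'effort': array([ 7.08368443e-04, -4.13332272e+01, -2.32509345e+01,  7.29773683e-02,
        4.21620766e-02, -8.10490815e-05]), 'ee_pos': array([ 229.45905533, -526.7406446 ,  213.2136637 ]), 'ee_rot': array([-1.79910781e+02, -1.19236691e-03,  2.35376123e+01]), 'force': array([-0.39746037,  0.18585817,  1.03967973]), 'torque': array([ 0.00816818,  0.00841936, -0.00064969]), 'gripper_force': 0.0, 'gripper_width': 91.10322873913927}
```

View pics/top0.png

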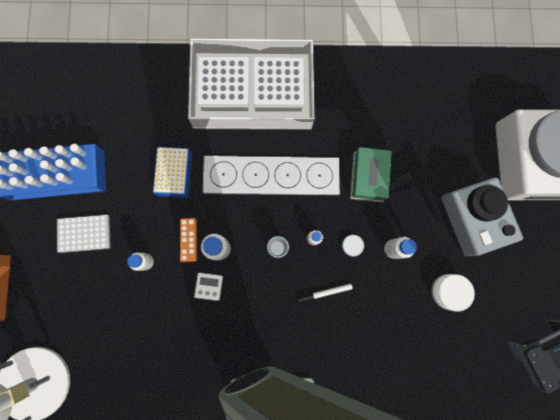

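View pics/side0.png

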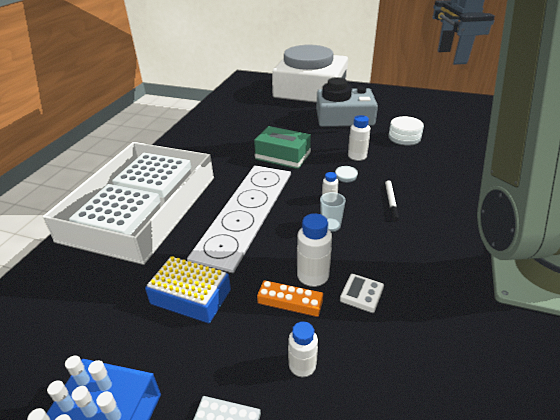

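The top picture shows the bottles at about (140,262), (215,246), (316,237) and (403,248), with the beaker at (278,247). The marks run from (224,174) to (320,176). The tip box is at the left (+y) end and the carton at the right. I'll enlarge it to measure.

Run:
```python
from h import *
import pickle
d=pickle.load(open('top0.pkl','rb'))['frame'][:,:,::-1]
a=cv2.resize(d[150:280,110:270],None,fx=5,fy=5,interpolation=cv2.INTER_CUBIC)[:600]
b=cv2.resize(d[150:270,265:425],None,fx=5,fy=5,interpolation=cv2.INTER_CUBIC)
cv2.imwrite('pics/ta.png',cv2.resize(d[160:280,110:270],None,fx=5,fy=5,interpolation=cv2.INTER_CUBIC));cv2.imwrite('pics/tb.png',b)
```

```text
(no output)
```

View pics/ta.png

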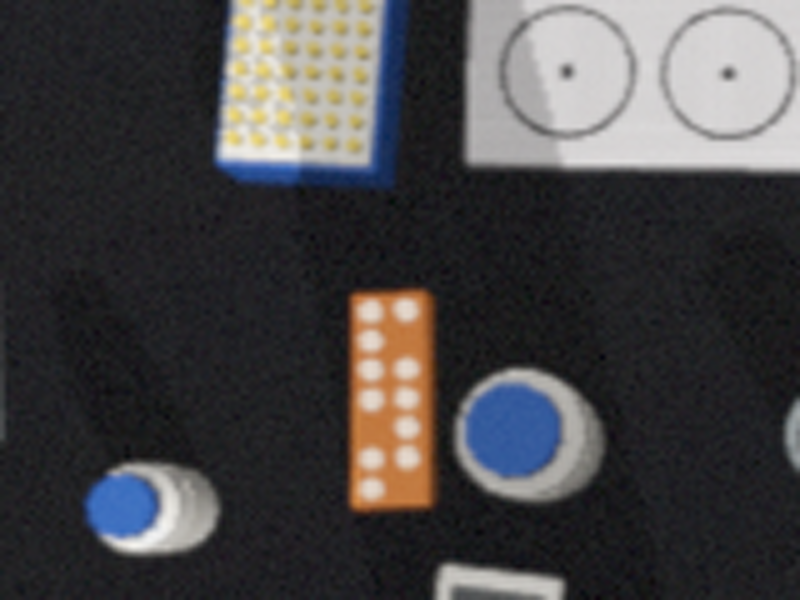

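View pics/tb.png

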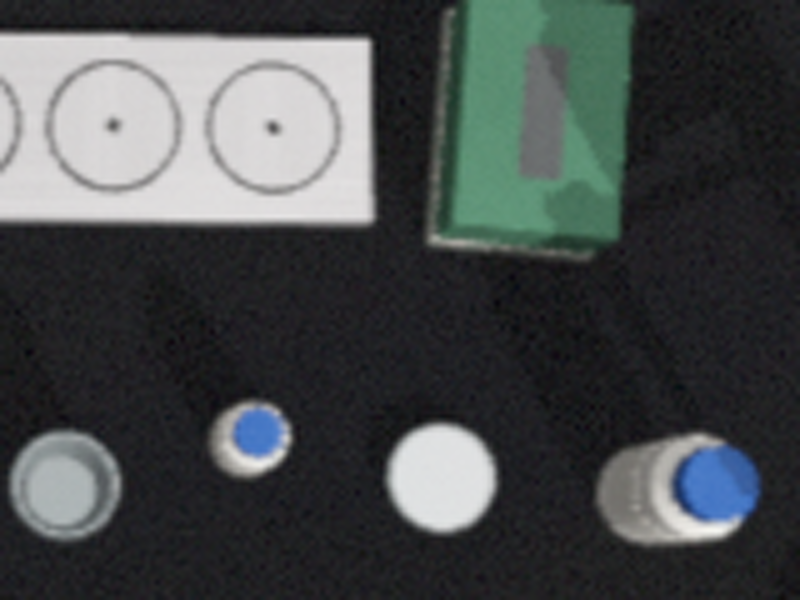

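The crops show the mark dots at ta (567,71) and (728,73), and at tb (113,125) and (273,127). The cap tops are b at ta (122,505), d at ta (513,431), a at tb (257,433) and c at tb (718,483). The beaker rim is at tb (66,485).

Run:
```python
from h import *
import pickle
d=pickle.load(open('top0.pkl','rb'))
A=lambda p:(p[0]/5-.4+110,p[1]/5-.4+160)
B=lambda p:(p[0]/5-.4+265,p[1]/5-.4+150)
for n,p,z in [('m1',A((567,71)),10),('m2',A((728,73)),10),('m3',B((113,125)),10),('m4',B((273,127)),10),
 ('b',A((122,505)),88),('d',A((513,431)),132),('a',B((257,433)),66),('c',B((718,483)),110),('beaker',B((66,485)),70),('disc',B((442,478)),10),('orange',A((392,510)),20),('orangeR',A((435,400)),20),('tip corner',A((385,170)),30),('carton corner',B((445,240)),60)]:
    print(n,np.round(p,1),np.round(ray(d,*p,z),1))
# caps by colour
h=cv2.cvtColor(d['frame'],cv2.COLOR_RGB2HSV)
m=cv2.inRange(h,(100,120,60),(125,255,255))
n,l,s,c=cv2.connectedComponentsWithStats(m)
for i in range(1,n):
    if s[i,4]>40: print(s[i],c[i])
s=pickle.load(open('side0.pkl','rb'))
for n,p in dict(b=(303,330),d=(315,222),a=(331,177),c=(361,121)).items():
    z=dict(a=66,b=88,c=110,d=132)[n]; print('side',n,ray(s,*p,z).round())
```

```text
m1 [223.  173.8] [620.9 125.9  10. ]
m2 [255.2 174.2] [619.9  40.8  10. ]
m3 [287.2 174.6] [618.8 -44.2  10. ]
m4 [319.2 175. ] [ 617.8 -129.6   10. ]
b [134.  260.6] [393.  323.4  88. ]
d [212.2 245.8] [424.3 135.3 132. ]
a [316.  236.2] [ 450.2 -109.9   66. ]
c [408.2 246.2] [ 422.2 -321.2  110. ]
beaker [277.8 246.6] [424.9 -15.5  70. ]
disc [353.  245.2] [ 430.6 -213.6   10. ]
orange [188.  261.6] [390.9 210.3  20. ]
orangeR [196.6 239.6] [446.4 189.9  20. ]
tip corner [186.6 193.6] [563.9 216.3  30. ]
carton corner [353.6 197.6] [ 547.5 -207.8   60. ]
[   0  143  106   58 3032] [ 61.42117414 176.08575198]
[153 149  39  49 317] [181.03154574 181.04100946]
[  0 161  10   8  46] [  4.15217391 163.95652174]
[312 232   9   9  58] [316.01724138 236.06896552]
[204 237  18  18 259] [212.32432432 245.58687259]
[400 239  17  15 203] [408.30049261 246.4137931 ]
[126 255  15  12 147] [133.26530612 260.66666667]
side b [391. 324.  88.]
side d [423. 139. 132.]
side a [ 445. -100.   66.]
side c [ 417. -303.  110.]
```

Call:
{"method": "send_rows", "body": {
  "motion": [
    {"rz": -0.317,"gripper": -1},
    {"rz": -0.317,"gripper": -1},
    {"rz": -0.317,"gripper": -1},
    {"rz": -0.317,"gripper": -1},
    {"rz": -0.317,"gripper": -1},
    {"rz": -0.317,"gripper": -1},
    {"rz": -0.314,"gripper": -1},
    {"tx": 0.082,"ty": 0.077,"gripper": -1},
    {"tx": 0.082,"ty": 0.077,"gripper": -1},
    {"tx": 0.082,"ty": 0.077,"gripper": -1},
    {"tx": 0.082,"ty": 0.077,"gripper": -1},
    {"tx": 0.082,"ty": 0.077,"gripper": -1}
  ],
  "grip_force": 15
}}

```text
invalid input at $.motion[0]: expected keys tx, ty, tz, rx, ry, rz, gripper
```

Call:
{"method": "send_rows", "body": {
  "motion": [
    {"tx": 0,"ty": 0,"tz": 0,"rx": 0,"ry": 0,"rz": -0.317,"gripper": -1},
    {"tx": 0,"ty": 0,"tz": 0,"rx": 0,"ry": 0,"rz": -0.317,"gripper": -1},
    {"tx": 0,"ty": 0,"tz": 0,"rx": 0,"ry": 0,"rz": -0.317,"gripper": -1},
    {"tx": 0,"ty": 0,"tz": 0,"rx": 0,"ry": 0,"rz": -0.317,"gripper": -1},
    {"tx": 0,"ty": 0,"tz": 0,"rx": 0,"ry": 0,"rz": -0.317,"gripper": -1},
    {"tx": 0,"ty": 0,"tz": 0,"rx": 0,"ry": 0,"rz": -0.317,"gripper": -1},
    {"tx": 0,"ty": 0,"tz": 0,"rx": 0,"ry": 0,"rz": -0.314,"gripper": -1},
    {"tx": 0.082,"ty": 0.077,"tz": 0,"rx": 0,"ry": 0,"rz": 0,"gripper": -1},
    {"tx": 0.082,"ty": 0.077,"tz": 0,"rx": 0,"ry": 0,"rz": 0,"gripper": -1},
    {"tx": 0.082,"ty": 0.077,"tz": 0,"rx": 0,"ry": 0,"rz": 0,"gripper": -1},
    {"tx": 0.082,"ty": 0.077,"tz": 0,"rx": 0,"ry": 0,"rz": 0,"gripper": -1},
    {"tx": 0.082,"ty": 0.077,"tz": 0,"rx": 0,"ry": 0,"rz": 0,"gripper": -1}
  ],
  "grip_force": 15
}}

```text
time_s: 1.6
ee_pos: [423.0, -320.6, 213.7]
ee_rot: [-180.0, -0.0, 90.0]
force: [0.5, -0.0, -0.8]
gripper_width: 91.2
gripper_force: 0.0
```

Run:
```python
from h import *
import pickle
d=grab('wrist','w1.png'); pickle.dump(d,open('w1.pkl','wb'))
print(d['s']['ee_pos'],d['s']['ee_rot'],d['s']['qpos'],d['s']['force'],d['T_tool_cam'])
for p in [(422,-321,110),(422,-321,0)]: print(proj(d,p))
```

```text
[ 422.95165132 -320.57045288  213.66264403] [-1.79981540e+02 -8.71540314e-03  9.00076585e+01] [-3.83985223e+01  1.43443631e+01  9.53603739e+01 -4.92590617e-03
  7.03151428e+01 -3.84045221e+01] [ 0.54515188 -0.03242585 -0.7721682 ] [[ 3.92802627e-04 -9.55387751e-01 -2.95354179e-01  8.40720861e+01]
 [ 9.99999815e-01  2.37831663e-04  5.60618770e-04 -7.19768280e-01]
 [-4.65363730e-04 -2.95354345e-01  9.55387667e-01 -1.72131322e+02]
 [ 0.00000000e+00  0.00000000e+00  0.00000000e+00  1.00000000e+00]]
(np.float64(275.1430123064841), np.float64(210.610379071301))
(np.float64(275.2351984396914), np.float64(184.88534655598966))
```

View pics/w1.png

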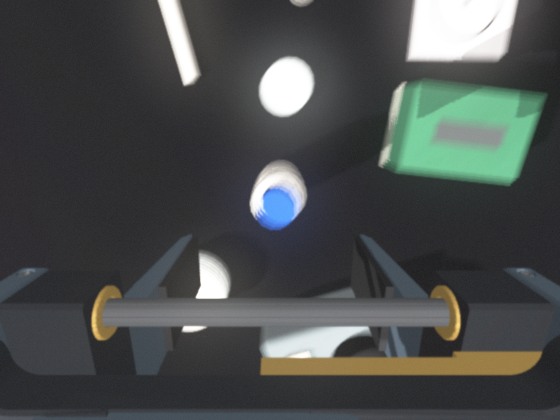

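The wrist view shows bottle c's cap at (276,207), against a prediction of (275,211). That agrees to within 4 mm, so I'll go ahead and compute the fine offset from the blob.

```bash
cat >> h.py <<'E'
def caps(d,z,thr=60):
    h=cv2.cvtColor(d['frame'],cv2.COLOR_RGB2HSV); m=cv2.inRange(h,(100,120,80),(125,255,255))
    n,l,s,c=cv2.connectedComponentsWithStats(m)
    return [(s[i,4],c[i].round(1),ray(d,*c[i],z).round(1)) for i in range(1,n) if s[i,4]>thr]
E
python3 - <<'E'
from h import *
import pickle
d=pickle.load(open('w1.pkl','rb')); print(caps(d,110))
for u,v in[(505,5),(287,86)]: print(ray(d,u,v,10))
E
```

```text
[(np.int32(1138), array([276.5, 209.8]), array([ 423.2, -320.2,  110. ]))]
[ 661.04226261 -127.75543555   10.        ]
[ 435.0883078  -206.41198738   10.        ]
```

Call:
{"method": "send_rows", "body": {
  "motion": [
    {"tx": 0,"ty": 0,"tz": 0.07,"rx": 0,"ry": 0,"rz": 0,"gripper": -1},
    {"tx": 0,"ty": 0,"tz": 0.07,"rx": 0,"ry": 0,"rz": 0,"gripper": -1},
    {"tx": 0,"ty": 0,"tz": 0.07,"rx": 0,"ry": 0,"rz": 0,"gripper": -1},
    {"tx": 0,"ty": 0,"tz": 0.07,"rx": 0,"ry": 0,"rz": 0,"gripper": -1},
    {"tx": 0,"ty": 0,"tz": 0.035,"rx": 0,"ry": 0,"rz": 0,"gripper": -1},
    {"tx": 0,"ty": 0,"tz": 0.02,"rx": 0,"ry": 0,"rz": 0,"gripper": -1},
    {"tx": 0,"ty": 0,"tz": 0,"rx": 0,"ry": 0,"rz": 0,"gripper": -1},
    {"tx": 0,"ty": 0,"tz": 0,"rx": 0,"ry": 0,"rz": 0,"gripper": 1},
    {"tx": 0,"ty": 0,"tz": 0,"rx": 0,"ry": 0,"rz": 0,"gripper": 1},
    {"tx": 0,"ty": 0,"tz": 0,"rx": 0,"ry": 0,"rz": 0,"gripper": 1},
    {"tx": 0,"ty": 0,"tz": 0,"rx": 0,"ry": 0,"rz": 0,"gripper": 1},
    {"tx": 0,"ty": 0,"tz": 0,"rx": 0,"ry": 0,"rz": 0,"gripper": 1}
  ],
  "grip_force": 20
}}

```text
time_s: 3.15
ee_pos: [422.1, -322.2, 46.6]
ee_rot: [180.0, 0.0, 90.0]
force: [-0.2, 0.2, 0.7]
gripper_width: 49.3
gripper_force: 20.0
```

Call:
{"method": "send_rows", "body": {
  "motion": [
    {"tx": 0,"ty": 0,"tz": -0.03,"rx": 0,"ry": 0,"rz": 0,"gripper": 1},
    {"tx": 0,"ty": 0,"tz": -0.07,"rx": 0,"ry": 0,"rz": 0,"gripper": 1},
    {"tx": 0,"ty": 0,"tz": -0.07,"rx": 0,"ry": 0,"rz": 0,"gripper": 1},
    {"tx": 0.04,"ty": 0.03,"tz": -0.01,"rx": 0,"ry": 0,"rz": 0,"gripper": 1},
    {"tx": 0.08,"ty": 0.06,"tz": 0,"rx": 0,"ry": 0,"rz": 0,"gripper": 1},
    {"tx": 0.09,"ty": 0.065,"tz": 0,"rx": 0,"ry": 0,"rz": 0,"gripper": 1},
    {"tx": 0.09,"ty": 0.065,"tz": 0,"rx": 0,"ry": 0,"rz": 0,"gripper": 1},
    {"tx": 0.09,"ty": 0.065,"tz": 0,"rx": 0,"ry": 0,"rz": 0,"gripper": 1},
    {"tx": 0.09,"ty": 0.06,"tz": 0,"rx": 0,"ry": 0,"rz": 0,"gripper": 1},
    {"tx": 0.05,"ty": 0.035,"tz": 0,"rx": 0,"ry": 0,"rz": 0,"gripper": 1},
    {"tx": 0.022,"ty": 0.012,"tz": 0,"rx": 0,"ry": 0,"rz": 0,"gripper": 1},
    {"tx": 0,"ty": 0,"tz": 0,"rx": 0,"ry": 0,"rz": 0,"gripper": 1}
  ]
}}

```text
time_s: 4.65
ee_pos: [617.7, -46.1, 136.7]
ee_rot: [-180.0, 0.0, 90.1]
force: [-1.3, 0.2, 0.1]
gripper_width: 49.1
gripper_force: 20.0
```

Run:
```python
from h import *
import pickle
for i in range(4): print(env.state()['ee_pos'])
d=grab('top','t2.png'); pickle.dump(d,open('t2.pkl','wb'))
w=grab('wrist','w2.png'); pickle.dump(w,open('w2.pkl','wb'))
print(w['s']['ee_pos'],w['s']['gripper_width'],w['s']['force'])
zt=w['s']['ee_pos'][2]+64
print(caps(d,zt)); print(caps(w,zt))
cv2.imwrite('pics/tw2.png',np.hstack([cv2.resize(d['frame'][130:280,110:430],(400,188)), cv2.resize(w['frame'],(400,300))[:188]])[:,:,::-1])
```

```text
[617.73586889 -46.05084534 136.67205589]
[617.73586889 -46.05084534 136.67205589]
[617.73586889 -46.05084534 136.67205589]
[617.73586889 -46.05084534 136.67205589]
[617.35047988 -46.76162683 136.63214195] 49.26716317281175 [ 0.27395072 -0.24963653 -1.97033889]
[(np.int32(2984), array([ 61.4, 176.1]), array([569.4, 446.5, 200.6])), (np.int32(294), array([182. , 180.2]), array([560.6, 192.6, 200.6])), (np.int32(260), array([212.3, 245.5]), array([421.1, 126.2, 200.6])), (np.int32(145), array([133.5, 260.7]), array([390.7, 287.6, 200.6]))]
[(np.int32(1520), array([276.1, 286. ]), array([617. , -26.4, 200.6])), (np.int32(578), array([ 84.5, 286.2]), array([542.5, -26.6, 200.6])), (np.int32(2385), array([276. , 340.3]), array([617. , -51.7, 200.6]))]
```

View pics/w2.png

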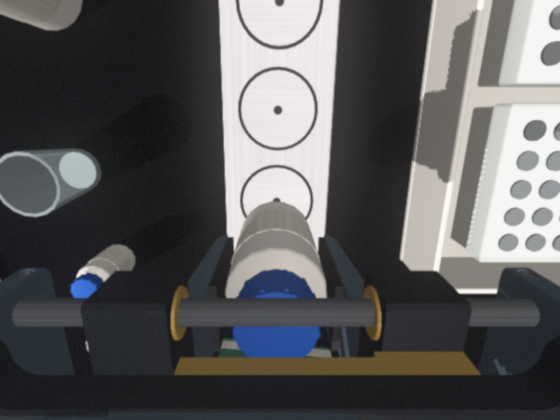

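The wrist view shows bottle c upright in the grip, with mark dots at (279,2), (278,110) and (276.5,200). I'll check which marks these are.

Run:
```python
from h import *
import pickle
w=pickle.load(open('w2.pkl','rb'))
for p in[(279,2),(278,110),(276.5,200)]: print(ray(w,*p,10))
f,M,c=cam(w)
# bottle silhouette bottom point: project ring bottom, min v, for y offsets
z=w['s']['ee_pos'][2]-46
t=np.linspace(0,6.28,90)
for y in(-48,-46,-44,-42): print(y,min(proj(w,(617.5+25*np.cos(a),y+25*np.sin(a),z))[1] for a in t))
```

```text
[619.47820686 125.6580855   10.        ]
[618.90038982  40.87883682  10.        ]
[617.66990559 -43.41112807  10.        ]
-48 201.89808407271042
-46 199.21189066080186
-44 196.51156227741424
-42 193.79698705915015
```

Run:
```python
from h import *
import pickle
w=pickle.load(open('w2.pkl','rb')); F=w['frame']
print([(v,*F[v,270]) for v in range(190,216,1)])
print([(v,*F[v,284]) for v in range(255,300,3)],[(v,*F[v,284]) for v in range(336,372,2)])
for y in(-50,-46,-42,-40): print(y,proj(w,(617.5,y+18,200.6)),proj(w,(617.5,y+18,180.6)),proj(w,(617.5,y-18,200.6)))
```

```text
[(190, np.uint8(240), np.uint8(236), np.uint8(236)), (191, np.uint8(241), np.uint8(237), np.uint8(237)), (192, np.uint8(240), np.uint8(237), np.uint8(236)), (193, np.uint8(238), np.uint8(234), np.uint8(234)), (194, np.uint8(237), np.uint8(234), np.uint8(233)), (195, np.uint8(238), np.uint8(234), np.uint8(233)), (196, np.uint8(239), np.uint8(236), np.uint8(235)), (197, np.uint8(239), np.uint8(236), np.uint8(235)), (198, np.uint8(238), np.uint8(235), np.uint8(235)), (199, np.uint8(238), np.uint8(234), np.uint8(234)), (200, np.uint8(232), np.uint8(228), np.uint8(227)), (201, np.uint8(203), np.uint8(198), np.uint8(196)), (202, np.uint8(155), np.uint8(150), np.uint8(148)), (203, np.uint8(137), np.uint8(132), np.uint8(128)), (204, np.uint8(138), np.uint8(134), np.uint8(130)), (205, np.uint8(136), np.uint8(132), np.uint8(127)), (206, np.uint8(136), np.uint8(133), np.uint8(128)), (207, np.uint8(136), np.uint8(131), np.uint8(128)), (208, np.uint8(134), np.uint8(130), np.uint8(126)), (209, np.uint8(134), np.uint8(130), np.uint8(124)), (210, np.uint8(133), np.uint8(128), np.uint8(122)), (211, n
[... 1987 characters left out ...]
277.20238107349996), np.float64(273.8261923293303)) (np.float64(277.2496676981498), np.float64(371.9526685011795))
-46 (np.float64(277.47583224424164), np.float64(289.5366346898167)) (np.float64(277.221554078386), np.float64(265.87573157862977)) (np.float64(277.27047598261714), np.float64(364.36997569697564))
-42 (np.float64(277.500874143036), np.float64(280.41118150362945)) (np.float64(277.2410501159351), np.float64(257.7913190283393)) (np.float64(277.29165727128145), np.float64(356.65135740383323))
-40 (np.float64(277.51357909539234), np.float64(275.78140287091696)) (np.float64(277.25092183394634), np.float64(253.6978184499458)) (np.float64(277.302390940538), np.float64(352.7399289166857))
```

Call:
{"method": "send_rows", "body": {
  "motion": [
    {"tx": 0.0075,"ty": 0.0015,"tz": 0.05,"rx": 0,"ry": 0,"rz": 0,"gripper": 1},
    {"tx": 0,"ty": 0,"tz": 0.05,"rx": 0,"ry": 0,"rz": 0,"gripper": 1},
    {"tx": 0,"ty": 0,"tz": 0.03,"rx": 0,"ry": 0,"rz": 0,"gripper": 1},
    {"tx": 0,"ty": 0,"tz": 0.015,"rx": 0,"ry": 0,"rz": 0,"gripper": 1},
    {"tx": 0,"ty": 0,"tz": 0.008,"rx": 0,"ry": 0,"rz": 0,"gripper": 1},
    {"tx": 0,"ty": 0,"tz": 0.004,"rx": 0,"ry": 0,"rz": 0,"gripper": 1},
    {"tx": 0,"ty": 0,"tz": 0.002,"rx": 0,"ry": 0,"rz": 0,"gripper": 1},
    {"tx": 0,"ty": 0,"tz": 0,"rx": 0,"ry": 0,"rz": 0,"gripper": 1}
  ]
}}

```text
time_s: 5.75
ee_pos: [618.9, -42.3, 57.3]
ee_rot: [180.0, 0.0, 90.0]
force: [0.0, 0.2, -0.3]
gripper_width: 49.0
gripper_force: 20.0
```

Call:
{"method": "send_rows", "body": {
  "motion": [
    {"tx": 0,"ty": 0,"tz": 0.001,"rx": 0,"ry": 0,"rz": 0,"gripper": 1},
    {"tx": 0,"ty": 0,"tz": 0,"rx": 0,"ry": 0,"rz": 0,"gripper": -1},
    {"tx": 0,"ty": 0,"tz": 0,"rx": 0,"ry": 0,"rz": 0,"gripper": -1},
    {"tx": 0,"ty": 0,"tz": 0,"rx": 0,"ry": 0,"rz": 0,"gripper": -1},
    {"tx": 0,"ty": 0,"tz": 0,"rx": 0,"ry": 0,"rz": 0,"gripper": -1},
    {"tx": 0,"ty": 0,"tz": -0.03,"rx": 0,"ry": 0,"rz": 0,"gripper": -1},
    {"tx": 0,"ty": 0,"tz": -0.08,"rx": 0,"ry": 0,"rz": 0,"gripper": -1},
    {"tx": 0,"ty": 0,"tz": -0.1,"rx": 0,"ry": 0,"rz": 0,"gripper": -1},
    {"tx": 0,"ty": 0,"tz": -0.1,"rx": 0,"ry": 0,"rz": 0,"gripper": -1},
    {"tx": 0,"ty": 0,"tz": 0,"rx": 0,"ry": 0,"rz": 0,"gripper": -1}
  ]
}}

```text
time_s: 7.0
ee_pos: [621.4, -42.5, 217.7]
ee_rot: [179.3, 0.1, 90.0]
force: [0.4, -0.1, 0.2]
gripper_width: 91.3
gripper_force: 0.0
```

```bash
cat >> h.py <<'E'
def look(tag,zc,show=True):
    import pickle
    w=grab('wrist',tag+'.png'); pickle.dump(w,open(tag+'.pkl','wb'))
    print(w['s']['time_s'],w['s']['ee_pos'].round(1),w['s']['force'].round(1)); 
    for c in caps(w,zc): print(c)
    return w
E
python3 - <<'E'
from h import *
w=look('w3',120)
E
```

```text
7.0 [621.4 -42.5 217.7] [ 0.4 -0.1  0.2]
(np.int32(415), array([17.5,  5.3]), array([430.8, 118.4, 120. ]))
(np.int32(1152), array([270.8, 209.6]), array([617.7, -40.3, 120. ]))
(np.int32(437), array([121.3, 254.7]), array([478.2, -83.8, 120. ]))
```

View pics/w3.png

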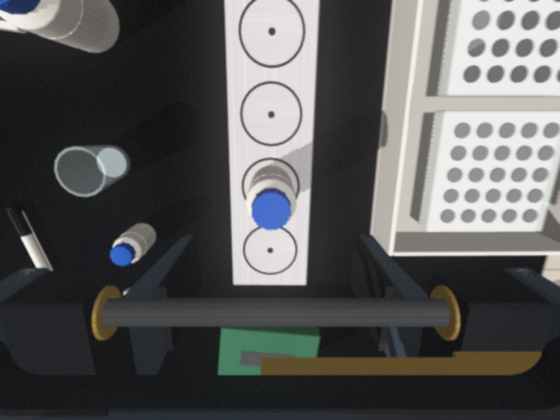

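Call:
{"method": "send_rows", "body": {
  "motion": [
    {"tx": 0.05,"ty": -0.055,"tz": 0,"rx": 0,"ry": 0,"rz": 0,"gripper": -1},
    {"tx": 0.075,"ty": -0.084,"tz": 0,"rx": 0,"ry": 0,"rz": 0,"gripper": -1},
    {"tx": 0.08,"ty": -0.09,"tz": 0,"rx": 0,"ry": 0,"rz": 0,"gripper": -1},
    {"tx": 0.08,"ty": -0.09,"tz": 0,"rx": 0,"ry": 0,"rz": 0,"gripper": -1},
    {"tx": 0.05,"ty": -0.05,"tz": 0,"rx": 0,"ry": 0,"rz": 0,"gripper": -1},
    {"tx": 0.02,"ty": -0.02,"tz": 0,"rx": 0,"ry": 0,"rz": 0,"gripper": -1},
    {"tx": 0,"ty": 0,"tz": 0,"rx": 0,"ry": 0,"rz": 0,"gripper": -1},
    {"tx": 0,"ty": 0,"tz": 0,"rx": 0,"ry": 0,"rz": 0,"gripper": -1}
  ]
}}

```text
time_s: 8.05
ee_pos: [425.1, 134.5, 211.2]
ee_rot: [180.0, 0.0, 90.0]
force: [-0.1, -0.1, 0.8]
gripper_width: 91.2
gripper_force: 0.0
```

Run:
```python
from h import *
w=look('w4',132)
d=grab('top')
print('top')
for c in caps(d,120): print(c)
```

```text
8.05 [425.1 134.5 211.2] [-0.1 -0.1  0.8]
(np.int32(1892), array([420.2,  79.8]), array([531.7, 242.9, 132. ]))
(np.int32(122), array([513.7,  31.6]), array([593.9, 274.7, 132. ]))
(np.int32(2130), array([275.3, 214.6]), array([424.3, 138. , 132. ]))
top
(np.int32(2939), array([ 60.6, 176.2]), array([588.3, 490.6, 120. ]))
(np.int32(154), array([188.3, 168.1]), array([607.9, 195.8, 120. ]))
(np.int32(168), array([288.8, 163.9]), array([618.3, -41.4, 120. ]))
```

Call:
{"method": "send_rows", "body": {
  "motion": [
    {"tx": 0.003,"ty": -0.001,"tz": 0.05,"rx": 0,"ry": 0,"rz": 0,"gripper": -1},
    {"tx": 0,"ty": 0,"tz": 0.07,"rx": 0,"ry": 0,"rz": 0,"gripper": -1},
    {"tx": 0,"ty": 0,"tz": 0.07,"rx": 0,"ry": 0,"rz": 0,"gripper": -1},
    {"tx": 0,"ty": 0,"tz": 0.06,"rx": 0,"ry": 0,"rz": 0,"gripper": -1},
    {"tx": 0,"ty": 0,"tz": 0.03,"rx": 0,"ry": 0,"rz": 0,"gripper": -1},
    {"tx": 0,"ty": 0,"tz": 0.016,"rx": 0,"ry": 0,"rz": 0,"gripper": -1},
    {"tx": 0,"ty": 0,"tz": 0,"rx": 0,"ry": 0,"rz": 0,"gripper": -1},
    {"tx": 0,"ty": 0,"tz": 0,"rx": 0,"ry": 0,"rz": 0,"gripper": 1},
    {"tx": 0,"ty": 0,"tz": 0,"rx": 0,"ry": 0,"rz": 0,"gripper": 1},
    {"tx": 0,"ty": 0,"tz": 0,"rx": 0,"ry": 0,"rz": 0,"gripper": 1},
    {"tx": 0,"ty": 0,"tz": 0,"rx": 0,"ry": 0,"rz": 0,"gripper": 1}
  ]
}}

```text
time_s: 9.52
ee_pos: [424.0, 136.7, 63.7]
ee_rot: [179.9, -0.0, 90.0]
force: [1.6, -1.2, 1.5]
gripper_width: 59.2
gripper_force: 20.0
```

Call:
{"method": "send_rows", "body": {
  "motion": [
    {"tx": 0,"ty": 0,"tz": -0.04,"rx": 0,"ry": 0,"rz": 0,"gripper": 1},
    {"tx": 0,"ty": 0,"tz": -0.08,"rx": 0,"ry": 0,"rz": 0,"gripper": 1},
    {"tx": 0,"ty": 0,"tz": -0.08,"rx": 0,"ry": 0,"rz": 0,"gripper": 1},
    {"tx": -0.02,"ty": 0.015,"tz": -0.06,"rx": 0,"ry": 0,"rz": 0,"gripper": 1},
    {"tx": -0.06,"ty": 0.045,"tz": 0,"rx": 0,"ry": 0,"rz": 0,"gripper": 1},
    {"tx": -0.09,"ty": 0.065,"tz": 0,"rx": 0,"ry": 0,"rz": 0,"gripper": 1},
    {"tx": -0.09,"ty": 0.065,"tz": 0,"rx": 0,"ry": 0,"rz": 0,"gripper": 1},
    {"tx": -0.09,"ty": 0.065,"tz": 0,"rx": 0,"ry": 0,"rz": 0,"gripper": 1},
    {"tx": -0.09,"ty": 0.065,"tz": 0,"rx": 0,"ry": 0,"rz": 0,"gripper": 1},
    {"tx": -0.06,"ty": 0.045,"tz": 0,"rx": 0,"ry": 0,"rz": 0,"gripper": 1},
    {"tx": -0.031,"ty": 0.022,"tz": 0,"rx": 0,"ry": 0,"rz": 0,"gripper": 1},
    {"tx": 0,"ty": 0,"tz": 0,"rx": 0,"ry": 0,"rz": 0,"gripper": 1}
  ]
}}

```text
time_s: 11.02
ee_pos: [617.0, -129.0, 192.6]
ee_rot: [-179.9, -0.0, 90.0]
force: [-0.7, 0.4, -1.3]
gripper_width: 59.0
gripper_force: 20.0
```

Call:
{"method": "send_rows", "body": {
  "motion": [
    {"tx": 0,"ty": 0,"tz": 0.05,"rx": 0,"ry": 0,"rz": 0,"gripper": 1},
    {"tx": 0,"ty": 0,"tz": 0.08,"rx": 0,"ry": 0,"rz": 0,"gripper": 1},
    {"tx": 0,"ty": 0,"tz": 0.04,"rx": 0,"ry": 0,"rz": 0,"gripper": 1},
    {"tx": 0,"ty": 0,"tz": 0.02,"rx": 0,"ry": 0,"rz": 0,"gripper": 1},
    {"tx": 0,"ty": 0,"tz": 0,"rx": 0,"ry": 0,"rz": 0,"gripper": 1},
    {"tx": 0,"ty": 0,"tz": 0,"rx": 0,"ry": 0,"rz": 0,"gripper": 1}
  ]
}}

```text
time_s: 11.78
ee_pos: [617.9, -128.6, 99.8]
ee_rot: [179.9, 0.0, 90.0]
force: [0.2, 0.4, -3.2]
gripper_width: 58.6
gripper_force: 20.0
```

Run:
```python
from h import *
w=look('w5',190)
F=w['frame']
p=w['s']['ee_pos']; zb=p[2]-63.3
t=np.linspace(0,6.28,90)
for y in(-134,-131,-128): print(y,min(proj(w,(617.5+30*np.cos(a),y+30*np.sin(a),zb))[1] for a in t))
print('cap',[(y,proj(w,(617.5,y+21.5,zb+132))[1],proj(w,(617.5,y+21.5,zb+108))[1]) for y in(-134,-131,-128)])
cv2.imwrite('pics/w5c.png',cv2.resize(F[130:330,190:370],None,fx=3,fy=3)[:,:,::-1])
```

```text
11.775 [ 617.9 -128.6   99.8] [ 0.2  0.4 -3.2]
(np.int32(4766), array([277.5, 106.6]), array([617.4, -42.6, 190. ]))
(np.int32(1330), array([ 33.7, 212.8]), array([551.1, -70.2, 190. ]))
(np.int32(2176), array([275.3, 283.9]), array([616.9, -92.1, 190. ]))
(np.int32(3236), array([275.1, 341.1]), array([ 616.9, -112.2,  190. ]))
-134 194.92648826188582
-131 191.13828929243257
-128 187.32216007693864
cap [(-134, np.float64(302.46599158765025), np.float64(272.01336004364396)), (-131, np.float64(295.51969211116466), np.float64(266.0051952601184)), (-128, np.float64(288.4681437285821), np.float64(259.9208971824419))]
```

View pics/w5c.png

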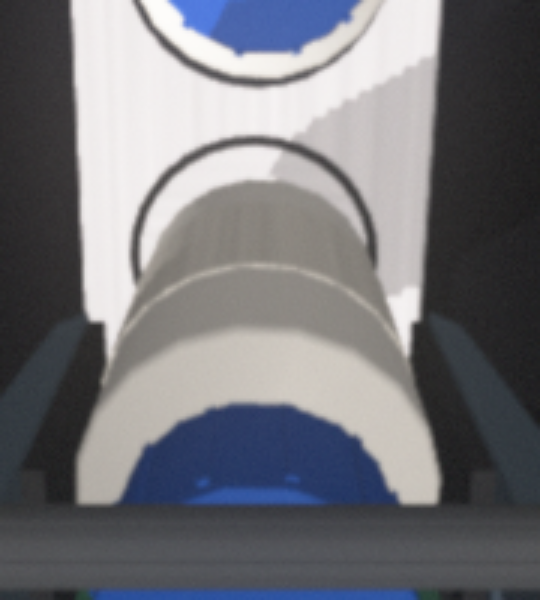

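The crop shows bottle d's base edge at v=190, cap edge at 264, and m4's ring top at about (274.7,176) spanning u 234–315. I'll compare the bottle and ring centres.

Run:
```python
from h import *
import pickle
w=pickle.load(open('w5.pkl','rb'));F=w['frame']; g=F.mean(2)
print('ringtop',ray(w,274.5,176.2,10),'m3 ring bottom',ray(w,276,157.2,10))
def R_(v): print(v,[int(x) for x in g[v,225:325]])
for v in(205,215): R_(v)
print('ring L/R',ray(w,235,210,10),ray(w,315,210,10))
p=w['s']['ee_pos']; zb=p[2]-63.3
t=np.linspace(0,6.28,180)
for x in(616,618,620):
  # silhouette width at v=205,215 by cylinder points
  q=np.array([proj(w,(x+30*np.cos(a),-130+30*np.sin(a),z)) for a in t for z in np.arange(zb,zb+100,2)])
  for v in(205,215):
    s=q[abs(q[:,1]-v)<1.5,0]; print(x,v,s.min().round(1),s.max().round(1))
```

```text
ringtop [616.60404128 -94.44598921  10.        ] m3 ring bottom [617.84417698 -78.52652303  10.        ]
205 [239, 238, 235, 237, 237, 239, 240, 239, 227, 163, 95, 77, 128, 205, 233, 237, 239, 238, 237, 231, 211, 176, 158, 151, 146, 139, 136, 131, 129, 130, 132, 132, 133, 130, 132, 130, 134, 131, 129, 128, 129, 131, 129, 127, 130, 133, 132, 130, 132, 131, 133, 131, 127, 128, 131, 132, 132, 135, 136, 134, 134, 134, 133, 135, 133, 134, 131, 134, 132, 132, 131, 132, 132, 133, 131, 129, 129, 129, 132, 131, 132, 143, 164, 188, 197, 181, 119, 69, 74, 124, 176, 192, 190, 192, 194, 193, 192, 194, 194, 198]
215 [237, 238, 237, 235, 236, 238, 240, 228, 155, 85, 81, 146, 222, 235, 230, 196, 160, 149, 148, 143, 139, 135, 133, 127, 123, 121, 121, 123, 126, 128, 129, 128, 128, 129, 133, 130, 130, 126, 128, 130, 128, 126, 127, 127, 131, 133, 133, 131, 130, 130, 129, 131, 127, 127, 129, 131, 132, 131, 135, 134, 135, 133, 134, 132, 132, 133, 133, 132, 132, 131, 131, 132, 130, 129, 133, 134, 132, 127, 123, 127, 125, 126, 128, 127, 125, 125, 125, 113, 83, 66, 107, 173, 191, 192, 194, 194, 194, 193, 195, 198]
ring L/R [ 582.21177102 -124.24554801   10.        ] [ 651.89927623 -124.22504185   10.        ]
616 205 242.0 305.5
616 215 237.1 310.2
618 205 244.6 308.1
618 215 239.7 312.8
620 205 247.2 310.6
620 215 242.3 315.4
```

Call:
{"method": "send_rows", "body": {
  "motion": [
    {"tx": 0,"ty": -0.002,"tz": 0.024,"rx": 0,"ry": 0,"rz": 0,"gripper": 1},
    {"tx": 0,"ty": 0,"tz": 0.016,"rx": 0,"ry": 0,"rz": 0,"gripper": 1},
    {"tx": 0,"ty": 0,"tz": 0.006,"rx": 0,"ry": 0,"rz": 0,"gripper": 1},
    {"tx": 0,"ty": 0,"tz": 0.003,"rx": 0,"ry": 0,"rz": 0,"gripper": 1},
    {"tx": 0,"ty": 0,"tz": 0.002,"rx": 0,"ry": 0,"rz": 0,"gripper": 1},
    {"tx": 0,"ty": 0,"tz": 0,"rx": 0,"ry": 0,"rz": 0,"gripper": 1},
    {"tx": 0,"ty": 0,"tz": 0,"rx": 0,"ry": 0,"rz": 0,"gripper": 1}
  ]
}}

```text
time_s: 12.7
ee_pos: [616.0, -128.9, 73.7]
ee_rot: [-180.0, 0.0, 90.0]
force: [-2.8, 0.1, 5.1]
gripper_width: 58.9
gripper_force: 20.0
```

Contact (force +5 N). I'll release, rise, and go to bottle b at (393,323).

Call:
{"method": "send_rows", "body": {
  "motion": [
    {"tx": 0,"ty": 0,"tz": 0,"rx": 0,"ry": 0,"rz": 0,"gripper": -1},
    {"tx": 0,"ty": 0,"tz": 0,"rx": 0,"ry": 0,"rz": 0,"gripper": -1},
    {"tx": 0,"ty": 0,"tz": 0,"rx": 0,"ry": 0,"rz": 0,"gripper": -1},
    {"tx": 0,"ty": 0,"tz": 0,"rx": 0,"ry": 0,"rz": 0,"gripper": -1},
    {"tx": 0,"ty": 0,"tz": -0.03,"rx": 0,"ry": 0,"rz": 0,"gripper": -1},
    {"tx": 0,"ty": 0,"tz": -0.08,"rx": 0,"ry": 0,"rz": 0,"gripper": -1},
    {"tx": 0,"ty": 0,"tz": -0.1,"rx": 0,"ry": 0,"rz": 0,"gripper": -1},
    {"tx": 0,"ty": 0,"tz": -0.08,"rx": 0,"ry": 0,"rz": 0,"gripper": -1},
    {"tx": 0,"ty": 0,"tz": 0,"rx": 0,"ry": 0,"rz": 0,"gripper": -1}
  ]
}}

```text
time_s: 13.82
ee_pos: [618.4, -129.3, 223.3]
ee_rot: [179.4, 0.1, 90.0]
force: [-0.1, -0.8, 0.3]
gripper_width: 91.0
gripper_force: 0.0
```

Call:
{"method": "send_rows", "body": {
  "motion": [
    {"tx": 0.06,"ty": -0.03,"tz": 0,"rx": 0,"ry": 0,"rz": 0,"gripper": -1},
    {"tx": 0.1,"ty": -0.05,"tz": 0,"rx": 0,"ry": 0,"rz": 0,"gripper": -1},
    {"tx": 0.1,"ty": -0.05,"tz": 0,"rx": 0,"ry": 0,"rz": 0,"gripper": -1},
    {"tx": 0.1,"ty": -0.05,"tz": 0,"rx": 0,"ry": 0,"rz": 0,"gripper": -1},
    {"tx": 0.1,"ty": -0.05,"tz": 0,"rx": 0,"ry": 0,"rz": 0,"gripper": -1},
    {"tx": 0.1,"ty": -0.05,"tz": 0,"rx": 0,"ry": 0,"rz": 0,"gripper": -1},
    {"tx": 0.1,"ty": -0.05,"tz": 0,"rx": 0,"ry": 0,"rz": 0,"gripper": -1},
    {"tx": 0.1,"ty": -0.05,"tz": 0,"rx": 0,"ry": 0,"rz": 0,"gripper": -1},
    {"tx": 0.09,"ty": -0.045,"tz": 0.03,"rx": 0,"ry": 0,"rz": 0,"gripper": -1},
    {"tx": 0.054,"ty": -0.021,"tz": 0.03,"rx": 0,"ry": 0,"rz": 0,"gripper": -1},
    {"tx": 0,"ty": 0,"tz": 0,"rx": 0,"ry": 0,"rz": 0,"gripper": -1},
    {"tx": 0,"ty": 0,"tz": 0,"rx": 0,"ry": 0,"rz": 0,"gripper": -1}
  ]
}}

```text
time_s: 15.32
ee_pos: [393.2, 322.5, 187.9]
ee_rot: [-180.0, 0.0, 90.0]
force: [-0.0, 0.4, -0.2]
gripper_width: 91.2
gripper_force: 0.0
```

Run:
```python
from h import *
w=look('w6',88)
d=grab('top','t6.png')
cv2.imwrite('pics/t6c.png',cv2.resize(d['frame'][140:260,180:340],None,fx=5,fy=5,interpolation=cv2.INTER_CUBIC)[:,:,::-1])
for c in caps(d,120): print(c)
for c in caps(d,142): print(c)
```

```text
15.325 [393.2 322.5 187.9] [-0.   0.4 -0.2]
(np.int32(8071), array([503.2,  41.2]), array([569.2, 460.8,  88. ]))
(np.int32(890), array([274.4, 208.2]), array([391.7, 325.4,  88. ]))
(np.int32(2850), array([452.1, 233.4]), array([556.3, 301.2,  88. ]))
(np.int32(2962), array([ 60.7, 176.1]), array([588.4, 490.2, 120. ]))
(np.int32(323), array([181.2, 181.3]), array([576. , 211.5, 120. ]))
(np.int32(273), array([326.6, 162.5]), array([ 621.9, -131.8,  120. ]))
(np.int32(168), array([288.8, 163.9]), array([618.3, -41.4, 120. ]))
(np.int32(139), array([133.5, 260.8]), array([391.9, 314.1, 120. ]))
(np.int32(2962), array([ 60.7, 176.1]), array([583.2, 478.6, 142. ]))
(np.int32(323), array([181.2, 181.3]), array([571.1, 206.8, 142. ]))
(np.int32(273), array([326.6, 162.5]), array([ 615.8, -128.1,  142. ]))
(np.int32(168), array([288.8, 163.9]), array([612.4, -39.9, 142. ]))
(np.int32(139), array([133.5, 260.8]), array([391.5, 306.9, 142. ]))
```

View pics/t6c.png

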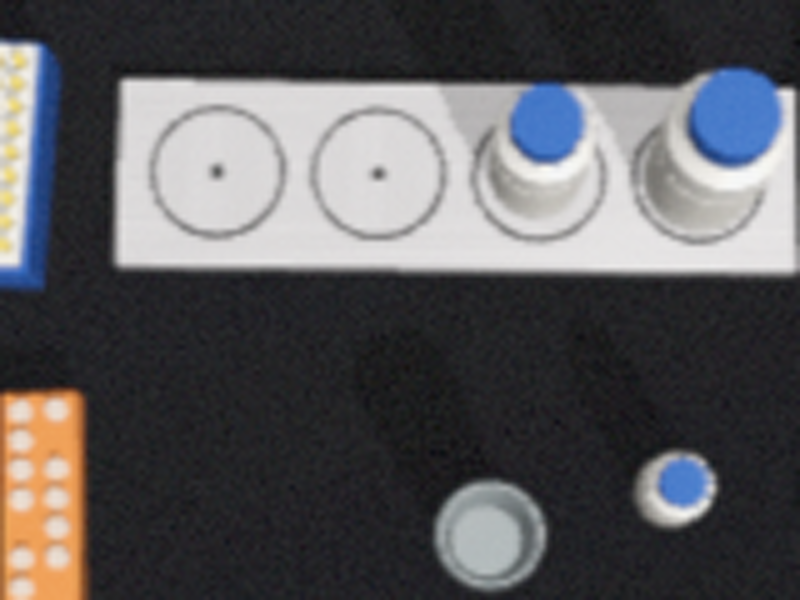

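Call:
{"method": "send_rows", "body": {
  "motion": [
    {"tx": 0.002,"ty": -0.0015,"tz": 0.05,"rx": 0,"ry": 0,"rz": 0,"gripper": -1},
    {"tx": 0,"ty": 0,"tz": 0.08,"rx": 0,"ry": 0,"rz": 0,"gripper": -1},
    {"tx": 0,"ty": 0,"tz": 0.08,"rx": 0,"ry": 0,"rz": 0,"gripper": -1},
    {"tx": 0,"ty": 0,"tz": 0.065,"rx": 0,"ry": 0,"rz": 0,"gripper": -1},
    {"tx": 0,"ty": 0,"tz": 0.035,"rx": 0,"ry": 0,"rz": 0,"gripper": -1},
    {"tx": 0,"ty": 0,"tz": 0.014,"rx": 0,"ry": 0,"rz": 0,"gripper": -1},
    {"tx": 0,"ty": 0,"tz": 0,"rx": 0,"ry": 0,"rz": 0,"gripper": -1},
    {"tx": 0,"ty": 0,"tz": 0,"rx": 0,"ry": 0,"rz": 0,"gripper": 1},
    {"tx": 0,"ty": 0,"tz": 0,"rx": 0,"ry": 0,"rz": 0,"gripper": 1},
    {"tx": 0,"ty": 0,"tz": 0,"rx": 0,"ry": 0,"rz": 0,"gripper": 1},
    {"tx": 0,"ty": 0,"tz": 0,"rx": 0,"ry": 0,"rz": 0,"gripper": 1},
    {"tx": 0,"ty": 0,"tz": 0,"rx": 0,"ry": 0,"rz": 0,"gripper": 1}
  ]
}}

```text
time_s: 16.92
ee_pos: [392.4, 324.2, 26.0]
ee_rot: [180.0, 0.0, 90.0]
force: [-0.1, -0.1, -0.2]
gripper_width: 44.1
gripper_force: 0.0
```

Call:
{"method": "send_rows", "body": {
  "motion": [
    {"tx": 0,"ty": 0,"tz": 0,"rx": 0,"ry": 0,"rz": 0,"gripper": 1},
    {"tx": 0,"ty": 0,"tz": 0,"rx": 0,"ry": 0,"rz": 0,"gripper": 1},
    {"tx": 0,"ty": 0,"tz": 0,"rx": 0,"ry": 0,"rz": 0,"gripper": 1},
    {"tx": 0,"ty": 0,"tz": -0.04,"rx": 0,"ry": 0,"rz": 0,"gripper": 1},
    {"tx": 0,"ty": 0,"tz": -0.08,"rx": 0,"ry": 0,"rz": 0,"gripper": 1},
    {"tx": 0,"ty": 0,"tz": -0.08,"rx": 0,"ry": 0,"rz": 0,"gripper": 1},
    {"tx": 0,"ty": 0,"tz": 0,"rx": 0,"ry": 0,"rz": 0,"gripper": 1}
  ]
}}

```text
time_s: 17.8
ee_pos: [394.1, 325.5, 128.7]
ee_rot: [179.7, -0.2, 90.0]
force: [-0.3, 0.4, -1.3]
gripper_width: 41.6
gripper_force: 20.0
```

Call:
{"method": "send_rows", "body": {
  "motion": [
    {"tx": -0.03,"ty": 0.025,"tz": 0,"rx": 0,"ry": 0,"rz": 0,"gripper": 1},
    {"tx": -0.06,"ty": 0.048,"tz": 0,"rx": 0,"ry": 0,"rz": 0,"gripper": 1},
    {"tx": -0.09,"ty": 0.073,"tz": 0,"rx": 0,"ry": 0,"rz": 0,"gripper": 1},
    {"tx": -0.09,"ty": 0.073,"tz": 0,"rx": 0,"ry": 0,"rz": 0,"gripper": 1},
    {"tx": -0.09,"ty": 0.073,"tz": 0,"rx": 0,"ry": 0,"rz": 0,"gripper": 1},
    {"tx": -0.09,"ty": 0.073,"tz": 0,"rx": 0,"ry": 0,"rz": 0,"gripper": 1},
    {"tx": -0.07,"ty": 0.055,"tz": 0,"rx": 0,"ry": 0,"rz": 0,"gripper": 1},
    {"tx": -0.03,"ty": 0.024,"tz": 0,"rx": 0,"ry": 0,"rz": 0,"gripper": 1},
    {"tx": -0.015,"ty": 0.01,"tz": 0,"rx": 0,"ry": 0,"rz": 0,"gripper": 1},
    {"tx": 0,"ty": 0,"tz": 0.06,"rx": 0,"ry": 0,"rz": 0,"gripper": 1},
    {"tx": 0,"ty": 0,"tz": 0.06,"rx": 0,"ry": 0,"rz": 0,"gripper": 1},
    {"tx": 0,"ty": 0,"tz": 0,"rx": 0,"ry": 0,"rz": 0,"gripper": 1}
  ]
}}

```text
time_s: 19.3
ee_pos: [616.5, 42.8, 63.5]
ee_rot: [-179.6, 0.0, 90.1]
force: [-0.2, -0.3, -1.2]
gripper_width: 41.8
gripper_force: 20.0
```

```bash
cat >> h.py <<'E'
def inhand(tag,zg,r,H,y0):
    w=look(tag,100); g=w['frame'].astype(int); p=w['s']['ee_pos']; zb=p[2]-zg
    t=np.linspace(0,6.28,180)
    for y in(y0-3,y0,y0+3): print(y,'base top v',min(proj(w,(p[0]+r*np.cos(a),y+r*np.sin(a),zb))[1] for a in t))
    q=np.array([proj(w,(p[0]+r*np.cos(a),y0+r*np.sin(a),z)) for a in t for z in np.arange(zb,zb+H,2)])
    v0=q[:,1].min()
    for dv in(15,25):
        s=q[abs(q[:,1]-v0-dv)<1.5,0]; print('sides at v',v0+dv,s.min().round(1),s.max().round(1))
    x,y=proj(w,(p[0],y0,10)); x=int(x);v0=int(v0)
    cv2.imwrite('pics/'+tag+'c.png',cv2.resize(w['frame'][v0-40:v0+80,x-80:x+80],None,fx=5,fy=5,interpolation=cv2.INTER_CUBIC)[:,:,::-1])
    print('crop origin',x-80,v0-40)
E
python3 - <<'E'
from h import *
inhand('w7',26,21,67,41)
E
```

```text
19.3 [616.5  42.8  63.5] [-0.2 -0.3 -1.2]
(np.int32(843), array([275.6, 289.6]), array([616.1,  44.9, 100. ]))
(np.int32(1676), array([275.7, 339.2]), array([616.2,  15.8, 100. ]))
38 base top v 220.91100576750742
41 base top v 216.63043552853654
44 base top v 212.31331324664654
sides at v 231.63043552853654 249.0 304.2
sides at v 241.63043552853654 245.7 307.6
crop origin 196 176
```

View pics/w7c.png

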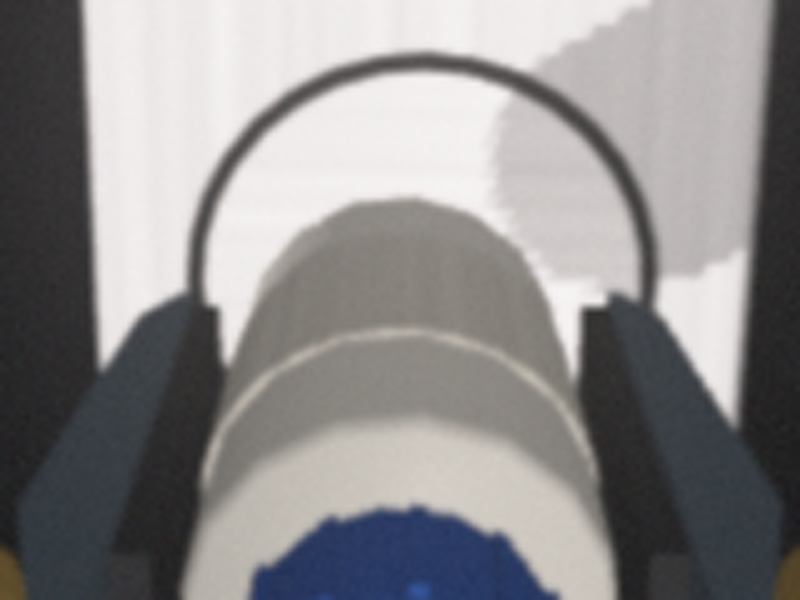

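The crop shows b's base edge at v≈215.4 (y≈41.9) with its centre at u≈276.7. The ring top is at (280,188.4) with the ring centre at u≈280.3.

Run:
```python
from h import *
import pickle
w=pickle.load(open('w7.pkl','rb'))
print(ray(w,280,188.3,10), ray(w,280.3,228,10), w['s']['ee_pos'], proj(w,(616.5,41.9,37)))
```

```text
[618.75887523  74.89938793  10.        ] [619.1853731  43.8618449  10.       ] [616.50276079  42.82028492  63.50962522] (np.float64(276.6744195136374), np.float64(244.3391847985549))
```

Call:
{"method": "send_rows", "body": {
  "motion": [
    {"tx": 0,"ty": 0,"tz": 0,"rx": 0,"ry": 0,"rz": 0,"gripper": 1},
    {"tx": 0,"ty": 0,"tz": 0,"rx": 0,"ry": 0,"rz": 0,"gripper": 1},
    {"tx": 0,"ty": 0,"tz": 0,"rx": 0,"ry": 0,"rz": 0,"gripper": 1}
  ]
}}

```text
time_s: 19.73
ee_pos: [619.9, 41.7, 66.8]
ee_rot: [179.9, -0.0, 90.0]
force: [-0.1, -0.6, -1.0]
gripper_width: 41.3
gripper_force: 20.0
```

Run:
```python
from h import *
inhand('w8',26,21,67,41)
F=grab('wrist')['frame']; g=F.mean(2).astype(int)
print(list(g[170:235,276])); print(list(g[200,215:345])); print(list(g[232,235:320]))
```

```text
19.725 [619.9  41.7  66.8] [-0.1 -0.6 -1. ]
(np.int32(844), array([275.5, 289.6]), array([619.2,  41.8, 100. ]))
(np.int32(1688), array([276. , 339.2]), array([619.4,  12. , 100. ]))
38 base top v 219.37657822041328
41 base top v 215.0829413720032
44 base top v 210.75259476985465
sides at v 230.0829413720032 248.6 303.9
sides at v 240.0829413720032 245.3 307.3
crop origin 196 175
[np.int64(237), np.int64(238), np.int64(238), np.int64(237), np.int64(237), np.int64(237), np.int64(236), np.int64(237), np.int64(237), np.int64(236), np.int64(237), np.int64(236), np.int64(229), np.int64(194), np.int64(122), np.int64(84), np.int64(95), np.int64(159), np.int64(229), np.int64(240), np.int64(239), np.int64(239), np.int64(240), np.int64(240), np.int64(240), np.int64(239), np.int64(238), np.int64(238), np.int64(240), np.int64(240), np.int64(240), np.int64(240), np.int64(240), np.int64(238), np.int64(239), np.int64(238), np.int64(237), np.int64(238), np.int64(240), np.int64(242), np.int64(242), np.int64(241), np.int64(240), np.int64(238), np.int64(231), np.int64(199), np.int64(154), np.int64(138)
[... 2773 characters left out ...]
int64(131), np.int64(129), np.int64(129), np.int64(128), np.int64(131), np.int64(132), np.int64(132), np.int64(130), np.int64(128), np.int64(131), np.int64(130), np.int64(132), np.int64(133), np.int64(134), np.int64(132), np.int64(129), np.int64(129), np.int64(130), np.int64(127), np.int64(128), np.int64(129), np.int64(129), np.int64(126), np.int64(126), np.int64(129), np.int64(129), np.int64(132), np.int64(131), np.int64(133), np.int64(136), np.int64(170), np.int64(225), np.int64(241), np.int64(242), np.int64(242), np.int64(243), np.int64(242), np.int64(243), np.int64(242), np.int64(243), np.int64(243), np.int64(243), np.int64(243), np.int64(234), np.int64(180), np.int64(100), np.int64(69)]
```

Call:
{"method": "send_rows", "body": {
  "motion": [
    {"tx": 0,"ty": -0.001,"tz": 0.024,"rx": 0,"ry": 0,"rz": 0,"gripper": 1},
    {"tx": 0,"ty": 0,"tz": 0.02,"rx": 0,"ry": 0,"rz": 0,"gripper": 1},
    {"tx": 0,"ty": 0,"tz": 0.01,"rx": 0,"ry": 0,"rz": 0,"gripper": 1},
    {"tx": 0,"ty": 0,"tz": 0.004,"rx": 0,"ry": 0,"rz": 0,"gripper": 1},
    {"tx": 0,"ty": 0,"tz": 0.0015,"rx": 0,"ry": 0,"rz": 0,"gripper": 1},
    {"tx": 0,"ty": 0,"tz": 0.001,"rx": 0,"ry": 0,"rz": 0,"gripper": 1},
    {"tx": 0,"ty": 0,"tz": 0,"rx": 0,"ry": 0,"rz": 0,"gripper": 1},
    {"tx": 0,"ty": 0,"tz": 0,"rx": 0,"ry": 0,"rz": 0,"gripper": 1}
  ]
}}

```text
time_s: 20.82
ee_pos: [619.2, 41.7, 36.0]
ee_rot: [180.0, 0.0, 90.0]
force: [-0.3, -0.2, 1.2]
gripper_width: 41.9
gripper_force: 20.0
```

Call:
{"method": "send_rows", "body": {
  "motion": [
    {"tx": 0,"ty": 0,"tz": 0,"rx": 0,"ry": 0,"rz": 0,"gripper": -1},
    {"tx": 0,"ty": 0,"tz": 0,"rx": 0,"ry": 0,"rz": 0,"gripper": -1},
    {"tx": 0,"ty": 0,"tz": 0,"rx": 0,"ry": 0,"rz": 0,"gripper": -1},
    {"tx": 0,"ty": 0,"tz": 0,"rx": 0,"ry": 0,"rz": 0,"gripper": -1},
    {"tx": 0,"ty": 0,"tz": -0.03,"rx": 0,"ry": 0,"rz": 0,"gripper": -1},
    {"tx": 0,"ty": 0,"tz": -0.08,"rx": 0,"ry": 0,"rz": 0,"gripper": -1},
    {"tx": 0,"ty": 0,"tz": -0.1,"rx": 0,"ry": 0,"rz": 0,"gripper": -1},
    {"tx": 0,"ty": 0,"tz": -0.1,"rx": 0,"ry": 0,"rz": 0,"gripper": -1},
    {"tx": 0,"ty": 0,"tz": -0.03,"rx": 0,"ry": 0,"rz": 0,"gripper": -1}
  ]
}}

```text
time_s: 21.95
ee_pos: [620.7, 41.8, 210.7]
ee_rot: [179.5, -0.0, 90.0]
force: [0.3, 0.1, -0.4]
gripper_width: 91.0
gripper_force: 0.0
```

Call:
{"method": "send_rows", "body": {
  "motion": [
    {"tx": -0.04,"ty": -0.05,"tz": 0,"rx": 0,"ry": 0,"rz": 0,"gripper": -1},
    {"tx": -0.075,"ty": -0.084,"tz": 0,"rx": 0,"ry": 0,"rz": 0,"gripper": -1},
    {"tx": -0.075,"ty": -0.084,"tz": 0,"rx": 0,"ry": 0,"rz": 0,"gripper": -1},
    {"tx": -0.06,"ty": -0.07,"tz": 0,"rx": 0,"ry": 0,"rz": 0,"gripper": -1},
    {"tx": -0.035,"ty": -0.035,"tz": 0,"rx": 0,"ry": 0,"rz": 0,"gripper": -1},
    {"tx": -0.018,"ty": -0.015,"tz": 0,"rx": 0,"ry": 0,"rz": 0,"gripper": -1},
    {"tx": 0,"ty": 0,"tz": 0.04,"rx": 0,"ry": 0,"rz": 0,"gripper": -1},
    {"tx": 0,"ty": 0,"tz": 0.04,"rx": 0,"ry": 0,"rz": 0,"gripper": -1},
    {"tx": 0,"ty": 0,"tz": 0,"rx": 0,"ry": 0,"rz": 0,"gripper": -1},
    {"tx": 0,"ty": 0,"tz": 0,"rx": 0,"ry": 0,"rz": 0,"gripper": -1}
  ]
}}

```text
time_s: 23.2
ee_pos: [450.7, -109.8, 166.2]
ee_rot: [180.0, 0.0, 90.0]
force: [-0.4, 0.5, 0.1]
gripper_width: 91.4
gripper_force: 0.0
```

Run:
```python
from h import *
w=look('w9',66)
```

```text
23.2 [ 450.7 -109.8  166.2] [-0.4  0.5  0.1]
(np.int32(1533), array([524.5,  16. ]), array([639.6,  46. ,  66. ]))
(np.int32(3003), array([517.1, 138. ]), array([654.7, -44.7,  66. ]))
(np.int32(573), array([274.7, 211.5]), array([ 449.5, -110. ,   66. ]))
(np.int32(2544), array([505.6, 254.2]), array([ 668.4, -152.2,   66. ]))
```

Call:
{"method": "send_rows", "body": {
  "motion": [
    {"tx": -0.001,"ty": -0.001,"tz": 0.05,"rx": 0,"ry": 0,"rz": 0,"gripper": -1},
    {"tx": 0,"ty": 0,"tz": 0.08,"rx": 0,"ry": 0,"rz": 0,"gripper": -1},
    {"tx": 0,"ty": 0,"tz": 0.08,"rx": 0,"ry": 0,"rz": 0,"gripper": -1},
    {"tx": 0,"ty": 0,"tz": 0.055,"rx": 0,"ry": 0,"rz": 0,"gripper": -1},
    {"tx": 0,"ty": 0,"tz": 0.027,"rx": 0,"ry": 0,"rz": 0,"gripper": -1},
    {"tx": 0,"ty": 0,"tz": 0.013,"rx": 0,"ry": 0,"rz": 0,"gripper": -1},
    {"tx": 0,"ty": 0,"tz": 0,"rx": 0,"ry": 0,"rz": 0,"gripper": -1},
    {"tx": 0,"ty": 0,"tz": 0,"rx": 0,"ry": 0,"rz": 0,"gripper": 1},
    {"tx": 0,"ty": 0,"tz": 0,"rx": 0,"ry": 0,"rz": 0,"gripper": 1},
    {"tx": 0,"ty": 0,"tz": 0,"rx": 0,"ry": 0,"rz": 0,"gripper": 1},
    {"tx": 0,"ty": 0,"tz": 0,"rx": 0,"ry": 0,"rz": 0,"gripper": 1},
    {"tx": 0,"ty": 0,"tz": 0,"rx": 0,"ry": 0,"rz": 0,"gripper": 1}
  ]
}}

```text
time_s: 24.75
ee_pos: [449.5, -110.4, 13.2]
ee_rot: [180.0, 0.0, 90.0]
force: [-1.1, 0.5, -0.2]
gripper_width: 44.0
gripper_force: 0.0
```

Call:
{"method": "send_rows", "body": {
  "motion": [
    {"tx": 0,"ty": 0,"tz": 0,"rx": 0,"ry": 0,"rz": 0,"gripper": 1},
    {"tx": 0,"ty": 0,"tz": 0,"rx": 0,"ry": 0,"rz": 0,"gripper": 1},
    {"tx": 0,"ty": 0,"tz": 0,"rx": 0,"ry": 0,"rz": 0,"gripper": 1},
    {"tx": 0,"ty": 0,"tz": 0,"rx": 0,"ry": 0,"rz": 0,"gripper": 1}
  ]
}}

```text
time_s: 25.25
ee_pos: [449.5, -110.4, 13.2]
ee_rot: [-180.0, 0.0, 90.0]
force: [-0.4, -0.1, -0.3]
gripper_width: 33.3
gripper_force: 20.0
```

Call:
{"method": "send_rows", "body": {
  "motion": [
    {"tx": 0,"ty": 0,"tz": -0.04,"rx": 0,"ry": 0,"rz": 0,"gripper": 1},
    {"tx": 0,"ty": 0,"tz": -0.09,"rx": 0,"ry": 0,"rz": 0,"gripper": 1},
    {"tx": 0,"ty": 0,"tz": -0.1,"rx": 0,"ry": 0,"rz": 0,"gripper": 1},
    {"tx": 0,"ty": 0,"tz": -0.09,"rx": 0,"ry": 0,"rz": 0,"gripper": 1},
    {"tx": 0.04,"ty": 0.03,"tz": 0,"rx": 0,"ry": 0,"rz": 0,"gripper": 1},
    {"tx": 0.08,"ty": 0.058,"tz": 0,"rx": 0,"ry": 0,"rz": 0,"gripper": 1},
    {"tx": 0.09,"ty": 0.065,"tz": 0,"rx": 0,"ry": 0,"rz": 0,"gripper": 1},
    {"tx": 0.09,"ty": 0.065,"tz": 0,"rx": 0,"ry": 0,"rz": 0,"gripper": 1},
    {"tx": 0.09,"ty": 0.065,"tz": 0,"rx": 0,"ry": 0,"rz": 0,"gripper": 1},
    {"tx": 0.055,"ty": 0.04,"tz": 0,"rx": 0,"ry": 0,"rz": 0,"gripper": 1},
    {"tx": 0.028,"ty": 0.018,"tz": 0,"rx": 0,"ry": 0,"rz": 0,"gripper": 1},
    {"tx": 0,"ty": 0,"tz": 0,"rx": 0,"ry": 0,"rz": 0,"gripper": 1}
  ]
}}

```text
time_s: 26.75
ee_pos: [619.7, 126.3, 172.7]
ee_rot: [-179.9, 0.0, 90.1]
force: [-0.6, -0.9, 0.3]
gripper_width: 33.3
gripper_force: 20.0
```

Call:
{"method": "send_rows", "body": {
  "motion": [
    {"tx": 0,"ty": 0,"tz": 0.04,"rx": 0,"ry": 0,"rz": 0,"gripper": 1},
    {"tx": 0,"ty": 0,"tz": 0.08,"rx": 0,"ry": 0,"rz": 0,"gripper": 1},
    {"tx": 0,"ty": 0,"tz": 0.08,"rx": 0,"ry": 0,"rz": 0,"gripper": 1},
    {"tx": 0,"ty": 0,"tz": 0.03,"rx": 0,"ry": 0,"rz": 0,"gripper": 1},
    {"tx": 0,"ty": 0,"tz": 0.01,"rx": 0,"ry": 0,"rz": 0,"gripper": 1},
    {"tx": 0,"ty": 0,"tz": 0,"rx": 0,"ry": 0,"rz": 0,"gripper": 1},
    {"tx": 0,"ty": 0,"tz": 0,"rx": 0,"ry": 0,"rz": 0,"gripper": 1},
    {"tx": 0,"ty": 0,"tz": 0,"rx": 0,"ry": 0,"rz": 0,"gripper": 1}
  ]
}}

```text
time_s: 27.75
ee_pos: [620.5, 126.3, 54.2]
ee_rot: [179.9, -0.0, 90.0]
force: [-0.1, -0.4, 0.8]
gripper_width: 33.7
gripper_force: 20.0
```

Run:
```python
from h import *
inhand('w10',13,17,50,126)
```

```text
27.75 [620.5 126.3  54.2] [-0.1 -0.4  0.8]
(np.int32(1713), array([258.1,  94.4]), array([613.1, 217.5, 100. ]))
(np.int32(674), array([275.5, 289.9]), array([619.8, 133.8, 100. ]))
(np.int32(325), array([275.4, 330.8]), array([619.7, 111.7, 100. ]))
123 base top v 231.37253426183315
126 base top v 226.88465392299815
129 base top v 222.3562088421656
sides at v 241.88465392299815 251.5 301.5
sides at v 251.88465392299815 249.2 303.8
crop origin 196 186
```

View pics/w10c.png

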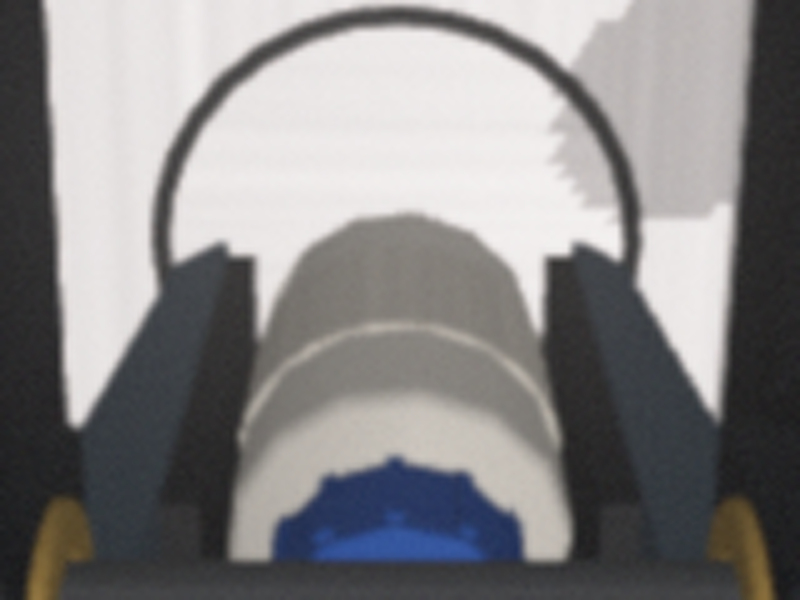

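Run:
```python
from h import *
import pickle
w=pickle.load(open('w10.pkl','rb'))
print(ray(w,275.3,188.9,10),ray(w,227.5,225,10),ray(w,322.5,225,10))
w=pickle.load(open('w8.pkl','rb')); print('m2',ray(w,274.5,185.3,10))
```

```text
[619.82638162 160.10265847  10.        ] [584.94298255 133.10530718  10.        ] [654.32882126 133.10176937  10.        ]
m2 [618.57849394  75.33262687  10.        ]
```

Call:
{"method": "send_rows", "body": {
  "motion": [
    {"tx": 0,"ty": -0.001,"tz": 0.024,"rx": 0,"ry": 0,"rz": 0,"gripper": 1},
    {"tx": 0,"ty": 0,"tz": 0.02,"rx": 0,"ry": 0,"rz": 0,"gripper": 1},
    {"tx": 0,"ty": 0,"tz": 0.01,"rx": 0,"ry": 0,"rz": 0,"gripper": 1},
    {"tx": 0,"ty": 0,"tz": 0.004,"rx": 0,"ry": 0,"rz": 0,"gripper": 1},
    {"tx": 0,"ty": 0,"tz": 0.0015,"rx": 0,"ry": 0,"rz": 0,"gripper": 1},
    {"tx": 0,"ty": 0,"tz": 0.001,"rx": 0,"ry": 0,"rz": 0,"gripper": 1},
    {"tx": 0,"ty": 0,"tz": 0,"rx": 0,"ry": 0,"rz": 0,"gripper": 1},
    {"tx": 0,"ty": 0,"tz": 0,"rx": 0,"ry": 0,"rz": 0,"gripper": 1}
  ]
}}

```text
time_s: 28.8
ee_pos: [619.7, 126.2, 23.2]
ee_rot: [180.0, -0.0, 90.0]
force: [0.5, 0.2, 0.0]
gripper_width: 33.5
gripper_force: 20.0
```

Call:
{"method": "send_rows", "body": {
  "motion": [
    {"tx": 0,"ty": 0,"tz": 0.001,"rx": 0,"ry": 0,"rz": 0,"gripper": 1},
    {"tx": 0,"ty": 0,"tz": 0,"rx": 0,"ry": 0,"rz": 0,"gripper": -1},
    {"tx": 0,"ty": 0,"tz": 0,"rx": 0,"ry": 0,"rz": 0,"gripper": -1},
    {"tx": 0,"ty": 0,"tz": 0,"rx": 0,"ry": 0,"rz": 0,"gripper": -1},
    {"tx": 0,"ty": 0,"tz": 0,"rx": 0,"ry": 0,"rz": 0,"gripper": -1},
    {"tx": 0,"ty": 0,"tz": -0.03,"rx": 0,"ry": 0,"rz": 0,"gripper": -1},
    {"tx": 0,"ty": 0,"tz": -0.08,"rx": 0,"ry": 0,"rz": 0,"gripper": -1},
    {"tx": 0,"ty": 0,"tz": -0.1,"rx": 0,"ry": 0,"rz": 0,"gripper": -1},
    {"tx": 0,"ty": 0,"tz": -0.1,"rx": 0,"ry": 0,"rz": 0,"gripper": -1},
    {"tx": 0,"ty": 0,"tz": -0.06,"rx": 0,"ry": 0,"rz": 0,"gripper": -1},
    {"tx": 0,"ty": 0,"tz": 0,"rx": 0,"ry": 0,"rz": 0,"gripper": -1}
  ]
}}

```text
time_s: 30.18
ee_pos: [621.0, 126.5, 211.5]
ee_rot: [179.6, -0.1, 90.0]
force: [-1.3, -0.1, -0.8]
gripper_width: 91.2
gripper_force: 0.0
```

Call:
{"method": "send_rows", "body": {
  "motion": [
    {"tx": 0.05,"ty": -0.05,"tz": 0,"rx": 0,"ry": 0,"rz": 0,"gripper": -1},
    {"tx": 0.08,"ty": -0.08,"tz": 0,"rx": 0,"ry": 0,"rz": 0,"gripper": -1},
    {"tx": 0.08,"ty": -0.08,"tz": 0,"rx": 0,"ry": 0,"rz": 0,"gripper": -1},
    {"tx": 0.08,"ty": -0.08,"tz": 0,"rx": 0,"ry": 0,"rz": 0,"gripper": -1},
    {"tx": 0.08,"ty": -0.08,"tz": 0,"rx": 0,"ry": 0,"rz": 0,"gripper": -1},
    {"tx": 0.03,"ty": -0.03,"tz": 0,"rx": 0,"ry": 0,"rz": 0,"gripper": -1},
    {"tx": 0,"ty": 0,"tz": 0,"rx": 0,"ry": 0,"rz": 0,"gripper": -1},
    {"tx": 0,"ty": 0,"tz": 0,"rx": 0,"ry": 0,"rz": 0,"gripper": -1}
  ]
}}

```text
time_s: 31.18
ee_pos: [419.6, 325.4, 206.8]
ee_rot: [-180.0, 0.1, 90.0]
force: [0.6, -1.3, -0.5]
gripper_width: 91.2
gripper_force: 0.0
```

Run:
```python
from h import *
d=grab('top','t11.png')
cv2.imwrite('pics/t11c.png',cv2.resize(d['frame'][140:260,190:350],None,fx=5,fy=5,interpolation=cv2.INTER_CUBIC)[:,:,::-1])
for z in(76,98,120,142): print(z,[tuple(c[2]) for c in caps(d,z,30) if c[1][0]>205])
```

```text
76 [(np.float64(633.8), np.float64(-139.2), np.float64(76.0)), (np.float64(630.2), np.float64(-44.4), np.float64(76.0)), (np.float64(624.0), np.float64(42.4), np.float64(76.0)), (np.float64(619.6), np.float64(125.5), np.float64(76.0))]
98 [(np.float64(627.8), np.float64(-135.4), np.float64(98.0)), (np.float64(624.3), np.float64(-42.9), np.float64(98.0)), (np.float64(618.2), np.float64(41.8), np.float64(98.0)), (np.float64(613.9), np.float64(123.0), np.float64(98.0))]
120 [(np.float64(621.7), np.float64(-131.7), np.float64(120.0)), (np.float64(618.3), np.float64(-41.5), np.float64(120.0)), (np.float64(612.4), np.float64(41.3), np.float64(120.0)), (np.float64(608.2), np.float64(120.5), np.float64(120.0))]
142 [(np.float64(615.7), np.float64(-128.0), np.float64(142.0)), (np.float64(612.4), np.float64(-40.0), np.float64(142.0)), (np.float64(606.6), np.float64(40.7), np.float64(142.0)), (np.float64(602.5), np.float64(118.0), np.float64(142.0))]
```

View pics/t11c.png

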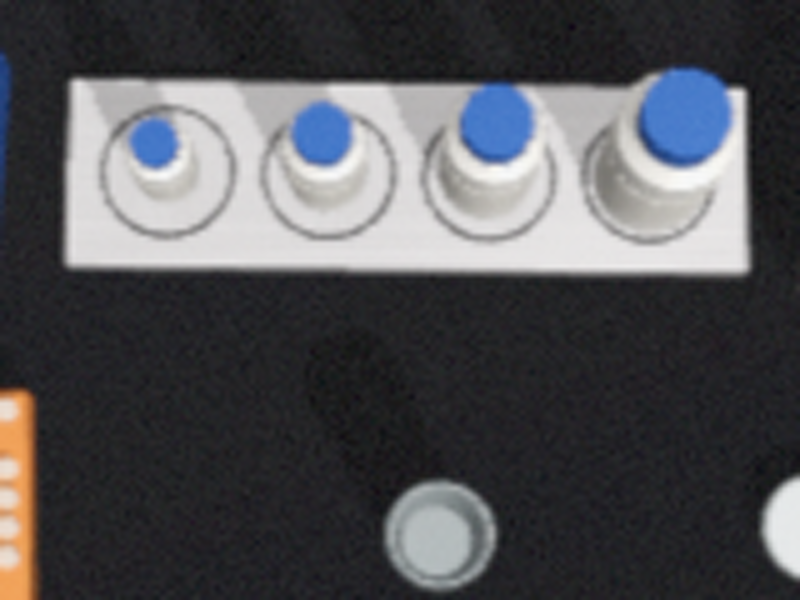

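All four bottles stand upright inside their rings, within about 3 mm of centre. They run smallest at the tip-box end to largest at the carton end, and the beaker hasn't moved.

```bash
python3 -c "
from workcell import env
print(env.job_done())"
```

```text
the job is handed in; nothing more can be done
None
```

I handed the job in at about 31 s: the four bottles stand upright on their marks, each within about 3 mm of centre, smallest by the tip box and largest by the carton; the arm never touched the tip box, carton or beaker.

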